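# Third hand for a seed-box end piece

### The arm

A 6-joint arm with a two-finger parallel gripper is mounted at the origin on the work surface. World frame = base frame: x ahead of the robot, y to its left, z up, the work surface at z = 0. Lengths are in m, angles in rad, forces in N, time in s.
With the tool pointing down it reaches from about 0.275 to 0.75 m from the base axis. Payload 10.2 kg.
Tool frame: the origin (TCP) lies midway between the tips of the shut fingers; the grasp point (between the pads) lies 19 mm behind it (env.hold_point_z is the distance from the TCP to the grasp point, in m); z points along the fingers, y is the line along which they close (so a half turn about z gives the same grasp; the last joint's range is limited). The gripper opens to 85 mm and grips with 20 to 120 N. Pads are 22 mm wide; open, the fingers measure 114 mm over their backs; the gripper's body (76 mm by 85 mm) begins 54 mm behind the grasp point. The pads swing forward as they close: fully open they stand 13 mm farther back than shut.
Start: joints at [-1.471, 0.313, 1.498, -0, 1.331, -0.223], TCP at [0.167, -0.498, 0.231] pointing down, gripper open.
Joint ranges: [-2.94, 2.94], [-0.97, 2.17], [0.19, 2.56], [-1.23, 4.37], [0.02, 3.11], [-2.88, 2.88]. Speed limits (rad/s): [2.39, 2.39, 3.01, 3.14, 3.14, 3.14].

### API

Orientations are given as a unit quaternion [x, y, z, w].
In Python, from bench import env, kinematics, monitor, eyes, job gives the robot as it stands. The module is installed in compiled form; this text tells all that it offers. Calls block until the motion is done:
- env.reach(position, orientation): joint-space move of the TCP to a pose.
- env.movel(position, velocity=0.15, frame=None, guard=None): straight line of the TCP; frame=None keeps the orientation; velocity is the mean speed in m/s. With guard (N) it stops when the force on the tool has changed by that much, and returns True; else False.
- env.set_joints(angles): joint-space move.
- env.release() and env.close_gripper(effort=None): open the fingers fully, or close them until they stop; effort is the grip in N (None keeps the last).
- env.hold(seconds).
- kinematics.ik(position, orientation): joint angles nearest the present ones, or None.
- monitor.sense(): the state.
- eyes.grab_frame(name): name is "side" or "top" or "wrist"; returns a dict with "frame" (480x640x3 uint8, red, green, blue), "mtx" (3x3 intrinsics, pixels), "view" (4x4, takes a point from world to camera coordinates). Camera axes: x right, y down, z forward; pixel columns grow to the right and rows downward; lengths in m; the calibration is good to about 2 mm. A picture is of the moment at which its call begins. There is no depth.
A pose or a line that the arm cannot do raises env.MotionError and nothing moves.
- job.hand_in(): hands the job in; it is judged then, once.
The state is a dict: "clock": time; "joints": joint angles; "qvel": joint speeds; "joint_efforts": joint torques, N m; "position": TCP position; "ee_rot": TCP orientation; "contact_force": force on the tool from outside, world axes, zero at the start; "ft_torque": the same for the moment, N m; "finger_gap": opening from 0.0 (shut) to 1.0 (fully open); "gripper_force": force on a finger pad.
Only numpy, scipy, OpenCV 4.12 (cv2) and the standard library are available. Lean on these libraries where they do the work, as an engineer would, in place of code of your own. Each camera call takes 0.05 s, during which the arm holds its last target. There are 200 camera calls.

### The job

Take the bare-wood end piece (leave the green one alone), stand it on the bed of the assembly jig between the two low cheeks with its broad panel towards the sprung metal stop, and press the panel flat and square against the stop until the red pointer stands in the green field of the scale. Keep pressing steadily for at least three seconds, never driving the stop back to its end, and finish while still holding it pressed like that, so that a colleague can drive the screws. Do not disturb the green piece, the jars, the bottle or the screw tin.

Things in the scene. Friction and masses are not known exactly. Their poses are not given: they have to be found in the camera images.
- endpiece: Bare pale-wood end piece, about 0.18 kg. T from above, stands: panel 100 wide (y), 70 high, 12 thick; behind its middle a partition 12 thick (y), 60 high, 90 long (x), to pinch from above at the origin. Origin: underside, in the partition's mid-plane; panel at x = +33 to +45, partition at x = -57 to +33. x out through the panel, z up. Glue blocks 25 high behind the panel at y = +-35.
- endpiece_face (a point): Point on the outer face of the bare-wood panel, on its mid-line, 30 above the underside (x = +45, z = +30 in the end piece's frame; same axes).
- greenpiece: The green-painted end piece, same shape, size and frame as the bare-wood one; it stands upright on the same dark grey mat (3 thick) and stays there.
- jig: Fixed jig. Plywood bed 260 (x) x 180 (y), top 15 above the table. Origin: on the table under its centre; x from the loading end towards the stop, z up. Low dark cheeks at x = -130 to 20, inner faces y = +-65, 18 above the bed. Blue end block x = 100 to 125, 50 high. White scale arm x = 25 to 125, y = 66 to 90, top 62 above the bed; green field x = 50 to 64, then yellow (too hard).
- bed (a point): Point on the top of the jig's bed, on its centre line, at x = -15, z = +15 in the jig's frame: the end piece's origin lies here when its panel just touches the stop at rest.
- stop_face (a point): Middle of the front face of the sprung stop, 30 above the bed; moves with the stop; same axes as the jig. The stop is an aluminium plate 112 wide (y), 56 high, 12 thick; at rest its face is at x = 30 in the jig's frame.
- stop (a joint): How far the sprung stop is pushed back along the jig's x, in m: 0 at rest, end of travel 0.042. Spring 500 N/m, no preload: 0.021 takes about 10.5 N. The red pointer lies over the scale 36 mm + this distance from the jig's origin along x; it stands in the green field for 0.014 to 0.028 (7 to 14 N).
- bottle: Frosted glass bottle with steel cap, 56 across, 130 tall, standing at the back. Origin: centre of underside.
- screwtin: Small open square steel tin of brass screws, 60 x 60 x 28 high, on the table between the jig and the mat. Origin: centre of underside.
- jar_yellow: Pale frosted jar with a yellow lid, 74 across, 90 tall, standing at the back. Origin: centre of underside, z up.
- jar_lime: Pale frosted jar with a green lid, 70 across, 80 tall, standing at the back. Origin: centre of underside, z up.
- jar_steel: Pale frosted jar with a steel lid, 66 across, 70 tall, standing at the back. Origin: centre of underside, z up.
Mind the look-alikes: they are no part of the job. What is shaped like the endpiece but blue or purple is not meant.

How it is judged:
On the way:
1. the bare-wood piece is pressed flat against the stop with the pointer in the green for 2.5 s on end (contact force between endpiece and stop between 5.5 and 15.5 N and value of joint stop between 0.012 and 0.03 m and x of endpiece_face in the frame of stop_face between -0.004 and 0.004 m and y of endpiece in the frame of jig between -0.017 and 0.017 m and z of endpiece in the frame of jig below 0.021 m and angle between the x axis of endpiece and the x axis of jig, either way round below 0.08 rad and angle between endpiece's own z axis and vertical below 0.08 rad and contact force between any of the fingers, the arm and endpiece above 3 N), for 2.5 s.
At the end, for the whole second after the job is handed in: Still held pressed by the arm (over 3 N): 5.5 to 15.5 N on the stop, stop 12 to 30 mm back, panel face within 4 mm of the stop's, within 17 mm of the jig's centre line, at most 6 mm above the bed, upright and square within 0.08 rad, at rest (all of step 1 and linear speed of endpiece below 0.02 m/s and velocity of joint stop between -0.01 and 0.01 m/s); the arm keeps its last pose, push and grip.
It fails at once if the stop is driven back to its end (40 mm or more) (value of joint stop above 0.04 m).
It fails at once if the green piece, a jar, the bottle or the tin is disturbed (moved over 30 mm, or an upright one tipped) (distance of any of jar_yellow, jar_lime, jar_steel, bottle, screwtin, greenpiece from where it was at the start of the episode above 0.03 m or angle between any of jar_yellow, jar_lime, jar_steel, bottle, screwtin, greenpiece's own z axis and vertical above 0.4 rad).
It also fails if it takes over 51 s, if anything falls off the work surface, if the arm or the gripper's body presses on something with over 40 N, if the wrist force passes 120 N, or if a joint passes its speed limit or range.

## Working session

There is one attempt and no reset: what is moved stays moved. The work goes in short steps, each a Python script; the robot and the scene stay as the last script left them, time stands still between calls to the robot, and variables do not carry over. Pictures are saved under pics/ and viewed, at most 10 in all, crops included, and the job is handed in when it is done.

```bash
mkdir -p pics
cat > h.py <<'E'
import numpy as np, cv2
from bench import env, kinematics, monitor, eyes, job
def save(f,n): cv2.imwrite(f"pics/{n}.png", f["frame"][:,:,::-1])
def ray(f,uv,z):
    K,V=np.array(f["mtx"]),np.array(f["view"]); R,t=V[:3,:3],V[:3,3]
    c=-R.T@t; uv=np.atleast_2d(uv).astype(float)
    d=np.c_[uv,np.ones(len(uv))]@np.linalg.inv(K).T@R
    return c+d*((z-c[2])/d[:,2])[:,None]
E
python3 - <<'E'
from h import *
for n in("top","side"):
    f=eyes.grab_frame(n); save(f,n+"0"); V=np.array(f["view"]); print(n,-V[:3,:3].T@V[:3,3]); np.savez(n+"0.npz",**f)
s=monitor.sense(); print(s["clock"],s["ee_rot"],env.hold_point_z)
E
```

```text
top [ 0.43726396 -0.02318922  1.12701087]
side [0.18290623 0.65262837 0.87090269]
0.1 [ 9.87006439e-01  1.60679705e-01  3.59889632e-05 -5.66401412e-04] 0.0187
```

View pics/top0.png

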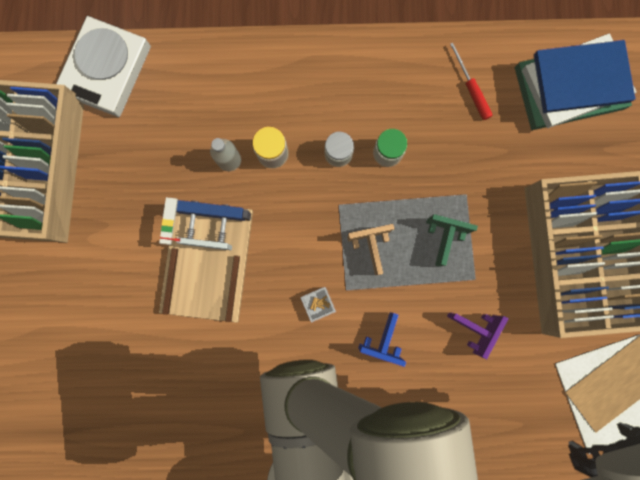

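View pics/side0.png

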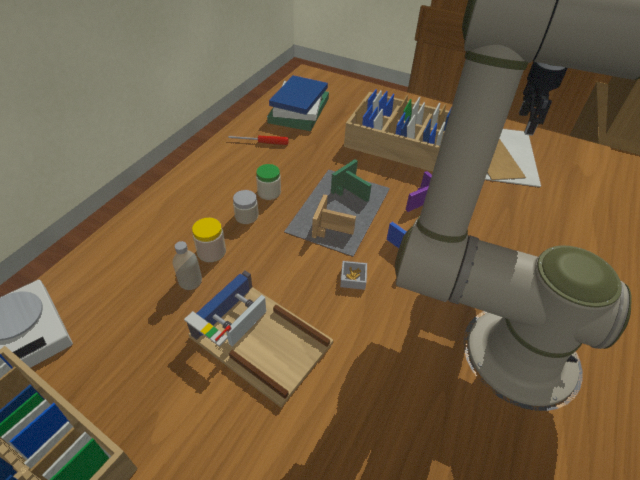

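The top view shows the bare-wood piece on the mat with its panel at about (373,232) and partition end at about (379,273). The jig is around (205,260), with its stop towards the top of the image. I'll enlarge both areas.

```bash
python3 - <<'E'
import numpy as np,cv2
f=np.load("top0.npz")["frame"][:,:,::-1]
a=cv2.resize(f[190:330,150:260],None,fx=4,fy=4,interpolation=cv2.INTER_CUBIC)
b=cv2.resize(f[215:285,340:405],None,fx=5,fy=5,interpolation=cv2.INTER_CUBIC)
o=np.zeros((560,770,3),np.uint8);o[:,:440]=a;o[:350,445:770]=b;cv2.imwrite("pics/crop.png",o)
E
python3 - <<'E'
import sys; sys.path.insert(0,'.')
from h import *
f=dict(np.load("top0.npz")); h=cv2.cvtColor(f["frame"],cv2.COLOR_RGB2HSV)
m=cv2.inRange(h,(8,60,120),(25,255,255)); m2=np.zeros_like(m); m2[218:280,344:400]=m[218:280,344:400]
print(np.argwhere(m2).min(0),np.argwhere(m2).max(0),(m2>0).sum())
for r in range(222,278,3):
    c=np.flatnonzero(m2[r]); print(r,(c.min(),c.max(),len(c)) if len(c) else None)
E
```

```text
[224 344] [279 394] 653
222 None
225 (np.int64(384), np.int64(393), 10)
228 (np.int64(369), np.int64(394), 26)
231 (np.int64(356), np.int64(387), 32)
234 (np.int64(349), np.int64(388), 33)
237 (np.int64(349), np.int64(388), 22)
240 (np.int64(356), np.int64(389), 14)
243 (np.int64(354), np.int64(376), 10)
246 (np.int64(354), np.int64(377), 10)
249 (np.int64(372), np.int64(377), 6)
252 (np.int64(373), np.int64(378), 6)
255 (np.int64(373), np.int64(379), 7)
258 (np.int64(374), np.int64(379), 6)
261 (np.int64(375), np.int64(380), 6)
264 (np.int64(375), np.int64(381), 7)
267 (np.int64(376), np.int64(381), 6)
270 (np.int64(344), np.int64(382), 7)
273 (np.int64(344), np.int64(382), 6)
276 (np.int64(344), np.int64(344), 1)
```

View pics/crop.png

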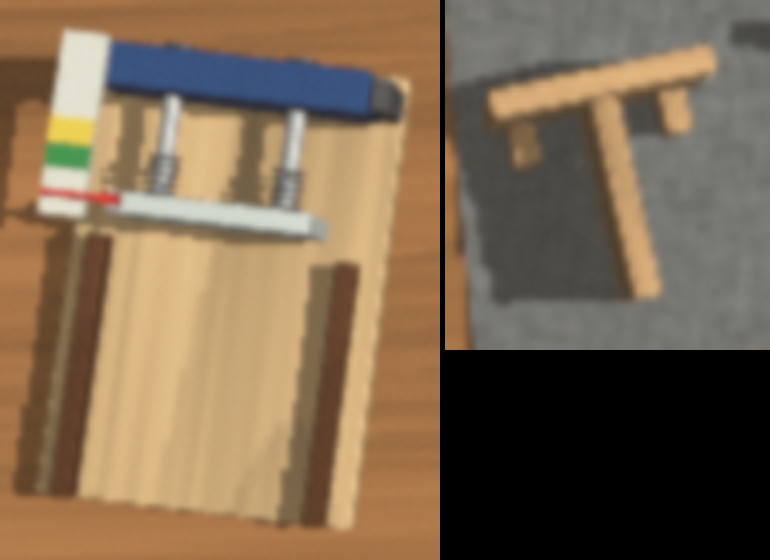

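The crop shows the left cheek's inner foot running from (112,236) to (77,496) and the right cheek's inner top edge from (335,263) to (303,523). The stop plate is at rest at about (120–320, 200–235). The wood T's panel outer edge runs from (487,95) to (710,45).

```bash
cat > est.py <<'E'
from h import *
def est():
    f=dict(np.load("top0.npz"))
    cj=lambda *p:(np.array(p)+.5)/4-.5+[150,190]
    L=ray(f,cj((112,236),(77,496)),.015)[:,:2]; R=ray(f,cj((335,263),(303,523)),.033)[:,:2]
    h=cv2.cvtColor(f["frame"],cv2.COLOR_RGB2HSV); m=cv2.inRange(h,(8,60,120),(25,255,255))
    P=[]
    for r in range(247,274):
        c=np.flatnonzero(m[r,365:390])+365; P.append((c.mean(),r))
    P=ray(f,P,.063)[:,:2]
    ce=lambda *p:(np.array(p)+.5)/5-.5+[340,215]
    F=ray(f,ce((487-445,95),(710-445,45)),.073)[:,:2]
    return L,R,P,F
if __name__=="__main__":
    L,R,P,F=est()
    for n,a in(("L",L),("R",R)): d=a[0]-a[1]; print(n,a,np.linalg.norm(d),np.arctan2(d[1],d[0]))
    d=L-R; u=(L+R)/2; v=u[0]-u[1]; yj=np.arctan2(v[1],v[0]); ex=np.array([np.cos(yj),np.sin(yj)]); ey=np.array([-ex[1],ex[0]])
    print("gap",d@ey,"yawj",yj,"orig from ends",u[0]-.02*ex,u[1]+.13*ex)
    w,_,_,_=cv2.fitLine(P.astype(np.float32),cv2.DIST_L2,0,.01,.01)[:4],0,0,0
    w=w.ravel(); dd=w[:2]*np.sign(w[0]); print("part yaw",np.arctan2(dd[1],dd[0]))
    g=F[0]-F[1]; print("panel",np.linalg.norm(g),"yaw",np.arctan2(-g[0],g[1]),F)
    # origin: intersection of partition line with panel front edge, minus 45
    n=dd; t=((F.mean(0)-w[2:])@n); X=w[2:]+n*t; print("face",X,"mid",F.mean(0),"origin",X-.045*n,"partrear->origin",P[-1]+.057*n)
E
python3 est.py
```

```text
L [[0.53746422 0.30613289]
 [0.39027796 0.32597932]] 0.14851826610578867 -0.13403045059237395
R [[0.51758171 0.17551442]
 [0.37308855 0.1946795 ]] 0.14575860602009633 -0.13186690219048613
gap [0.13210141 0.13241972] yawj -0.1329588210223247 orig from ends [0.50769948 0.24347501] [0.51053588 0.24309564]
part yaw 0.18338153
panel 0.09964386020924318 yaw 0.19745969460713875 [[ 0.55606964 -0.08129692]
 [ 0.57561768 -0.17900451]]
face [ 0.56605077 -0.13126743] mid [ 0.56584366 -0.13015071] origin [ 0.5218053  -0.13947342] partrear->origin [ 0.52517827 -0.13875251]
```

```bash
cat >> h.py <<'E'
from scipy.spatial.transform import Rotation as Ro
def q(yaw): return (Ro.from_euler("z",yaw)*Ro.from_euler("x",np.pi)).as_quat()
PIECE=np.array([.5228,-.1393]); PY=.188; JIG=np.array([.509,.2433]); JY=-.133
G=.038-.0187   # TCP height above underside
def jp(x,z,y=0): c,s=np.cos(JY),np.sin(JY); return np.r_[JIG+[c*x-s*y,s*x+c*y],z]
def st(*k):
    s=monitor.sense(); print(*[np.round(s[i],4) for i in ("clock","position","contact_force","finger_gap","gripper_force")+k])
E
python3 - <<'E'
from h import *
env.reach(np.r_[PIECE,.16],q(PY)); st()
print(env.movel(np.r_[PIECE,.003+G],velocity=.1,guard=8)); st()
env.close_gripper(50); st()
env.movel(np.r_[PIECE,.14],velocity=.1); st()
env.reach(jp(-.035,.16),q(JY)); st()
for n in("wrist","top","side"): save(eyes.grab_frame(n),n+"1")
a=cv2.imread("pics/top1.png")[170:350,130:330]; b=cv2.imread("pics/side1.png")[200:440,120:400]
cv2.imwrite("pics/c1.png",np.hstack([cv2.resize(a,(400,360)),cv2.resize(b,(400,360))]))
E
```

```text
1.95 [ 0.5227 -0.1401  0.1601] [-0.504  -0.2666 -0.8302] 1.0013 0.0
False
3.475 [ 0.5231 -0.1395  0.0228] [-0.156   0.0532 -0.2506] 0.9985 0.0
4.1333 [ 0.5229 -0.1394  0.0224] [-0.849  -0.5501  1.0992] 0.1334 49.3234
5.4583 [ 0.5225 -0.1392  0.1394] [ 0.2288 -0.4102 -0.4975] 0.1358 48.9819
6.9083 [0.4747 0.2472 0.1599] [ 0.8371  0.0637 -1.0434] 0.1334 48.8481
```

View pics/c1.png

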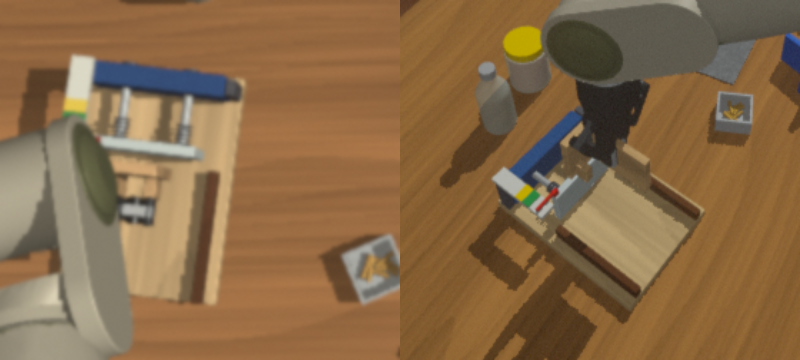

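View pics/wrist1.png

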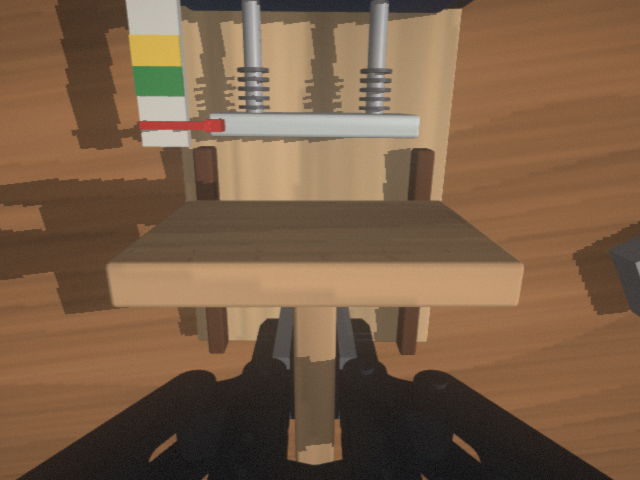

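The wrist view shows the piece held square. The panel spans columns 112–518 with its middle at 315, which matches the stop's middle (212–419). Next I lower it onto the bed and move in.

Run:
```python
from h import *
env.movel(jp(-.035,.05),velocity=.1); env.hold(.3); st()
print(env.movel(jp(-.035,.015+G-.002),velocity=.03,guard=3)); st()
z=monitor.sense()["position"][2]; ex=np.r_[np.cos(JY),np.sin(JY),0]
env.movel(jp(-.035,z+.0005),velocity=.03); env.hold(.3); f0=np.array(monitor.sense()["contact_force"]); st()
print(env.movel(jp(-.002,z+.0005),velocity=.02,guard=5)); env.hold(.5); st()
s=monitor.sense(); print("jx",(np.array(s["position"])[:2]-JIG)@ex[:2],"dF",(np.array(s["contact_force"])-f0)@ex)
for n in("wrist","side"): save(eyes.grab_frame(n),n+"2")
a=cv2.imread("pics/wrist2.png"); b=cv2.imread("pics/side2.png")[260:400,170:340]
cv2.imwrite("pics/c2.png",np.hstack([cv2.resize(a,(400,300)),cv2.resize(b,(364,300))]))
```

```text
8.6083 [0.4744 0.248  0.0502] [ 0.1163 -0.8698 -1.3026] 0.1349 48.8452
True
9.125 [0.4741 0.2479 0.0344] [-0.8108 -1.3611  5.2806] 0.1337 49.8766
9.675 [0.4742 0.2479 0.0348] [-0.4706  0.1299 -1.9243] 0.1316 48.8383
True
11.4667 [0.5017 0.2442 0.0344] [-2.3106  0.0869  5.6684] 0.1358 49.8621
jx -0.007354924769401315 dF -1.8179853569961388
```

View pics/c2.png

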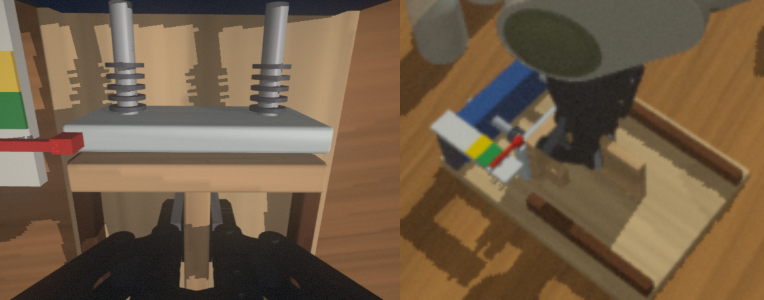

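The panel lies against the stop, with the pointer at about (20,145), just below the green field (rows 92–130). I'll ease the bed pressure and push about 12 mm further.

Run:
```python
from h import *
ex=np.r_[np.cos(JY),np.sin(JY),0]
print(env.movel(jp(.005,.0353),velocity=.015)); env.hold(.7)
for _ in range(4):
    s=monitor.sense(); print("jx",(np.array(s["position"])[:2]-JIG)@ex[:2],"F",np.array(s["contact_force"])@ex); env.hold(.1)
st("ft_torque")
for n in("wrist","side"): save(eyes.grab_frame(n),n+"3")
a=cv2.imread("pics/wrist3.png"); b=cv2.imread("pics/side3.png")[270:380,180:300]
cv2.imwrite("pics/c3.png",np.hstack([cv2.resize(a,(480,360)),cv2.resize(b,(320,360))]))
```

```text
False
jx 0.0026843755198671295 F -11.82395974784483
jx 0.0026933430304023555 F -12.375697812099405
jx 0.0027196713357197783 F -12.10431843487025
jx 0.0026984924464171856 F -12.355883907032345
13.6667 [0.5117 0.2428 0.0348] [-11.4104   1.0468   6.9075] 0.1339 50.0804 [ 0.2188  1.5282 -0.3832]
```

View pics/c3.png

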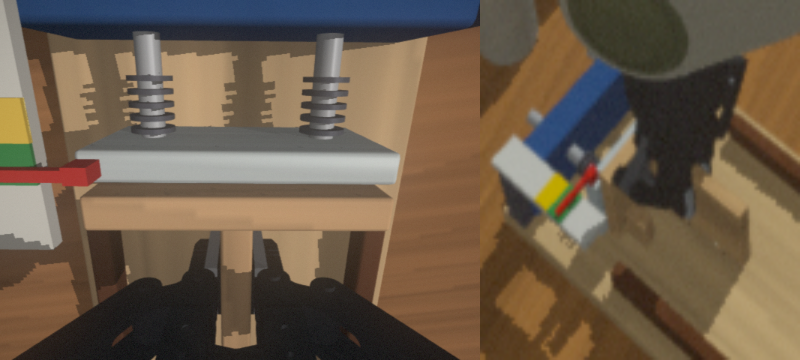

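The pointer is in the lower part of the green field, at rows 168–183 with the green from about 143 to 183. The force of about 11.5 N includes bed friction. I'll push about 3 mm more to centre it, then hold and check.

Run:
```python
from h import *
ex=np.r_[np.cos(JY),np.sin(JY),0]
print(env.movel(jp(.0085,.0358),velocity=.01)); env.hold(3.2)
for _ in range(3):
    s=monitor.sense(); print("jx",(np.array(s["position"])[:2]-JIG)@ex[:2],"F",np.array(s["contact_force"])@ex); env.hold(.1)
st("ft_torque"); s=monitor.sense(); Rm=Ro.from_quat(s["ee_rot"]).as_matrix(); print(np.round(Rm,4), np.arctan2(Rm[1,0],Rm[0,0]))
for n in("wrist","side"): save(eyes.grab_frame(n),n+"4")
a=cv2.imread("pics/wrist4.png"); b=cv2.imread("pics/side4.png")[290:370,180:260]
cv2.imwrite("pics/c4.png",np.hstack([cv2.resize(a,(440,360)),cv2.resize(b,(360,360),interpolation=cv2.INTER_CUBIC)]))
```

```text
False
jx 0.005751800787086193 F -12.581711479686776
jx 0.005746468435623591 F -12.887564574440347
jx 0.005732867694904089 F -12.213746564792228
17.7667 [0.5147 0.2424 0.0349] [-12.9011   1.2311   3.6191] 0.1311 49.7736 [ 0.3818  1.646  -0.3682]
[[ 0.991  -0.1332 -0.0126]
 [-0.1333 -0.9911 -0.0013]
 [-0.0123  0.0029 -0.9999]] -0.1336789319069956
```

View pics/c4.png

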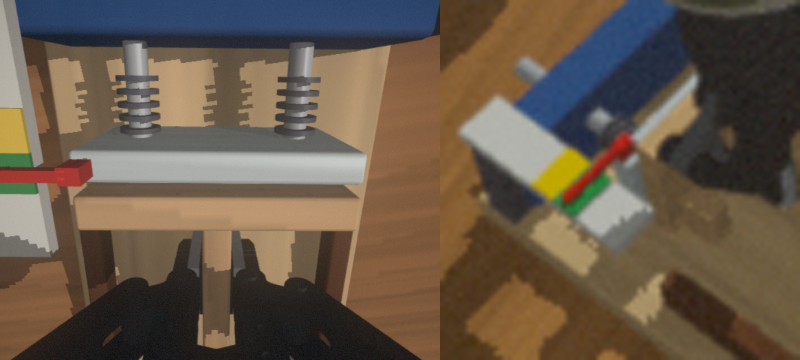

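The pointer (row 175) is at the middle of the green field (rows 153–193). The panel is flat and square, at about 11–12 N, and it was held for more than 3 s.

Run:
```python
from h import *
env.hold(1.0); st(); print(job.hand_in())
```

```text
18.8667 [0.5147 0.2424 0.0349] [-12.1768   0.9154   5.1544] 0.1348 49.7741
the job is handed in; nothing more can be done
None
```

I handed the job in with the bare-wood piece still held against the stop, flat and square by the camera view, the pointer mid-green and the arm pushing with about 12 N; it had been pressed like that for over 4 s.

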